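# Clamp the planting tray in its jig and load two coir plugs

## Robot

A 6-joint arm with a two-finger parallel gripper is mounted at the origin on the work surface. World frame = base frame: x ahead of the robot, y to its left, z up, the work surface at z = 0. Lengths are in m, angles in rad, forces in N, time in s.
With the tool pointing down it reaches from about 0.375 to 0.9 m from the base axis. Payload 3.1 kg.
Tool frame: the origin (TCP) lies on the centre line of the jaws, within the pads' length; the fingertips stand 8 mm ahead of it and the grasp point (between the pads) lies 11 mm behind it; z points along the fingers, y is the line along which they close (so a half turn about z gives the same grasp; the last joint's range is limited). The gripper opens to 87 mm and grips with 3 to 60 N. Pads are 19 mm wide; open, the fingers measure 117 mm over their backs; the gripper's body (75 mm by 190 mm) begins 51 mm behind the grasp point.
Start: joints at [1.125, 0.527, 1.433, -0, 1.181, -0.178], TCP at [0.165, 0.603, 0.231] pointing down, gripper open.
Joint ranges: [-3.08, 3.08], [-0.75, 2.2], [0.22, 2.44], [-1.43, 4.57], [0, 2.65], [-2.85, 2.85]. Speed limits (rad/s): [2.79, 2.79, 3.14, 3.14, 3.14, 3.14].

## Interface

Orientations are given as a unit quaternion [x, y, z, w].
In Python, from rig import robot gives the robot as it stands. The module is installed in compiled form; this text tells all that it offers.
- The arm moves only by the tool send_rows, never from a script. Its argument "increments" is one flat list of numbers, 7 for each row, row after row: the turn, a rotation vector about the world's x, y, z in rad, then the shift along the world's x, y, z in cm, then the opening, from 0 (shut) to 1 (fully open). A call has 1 to 20 rows; each row shifts and turns the commanded pose from where the row before left it; what a row does not reach is not made up. A row lasts 1/12 s, in which the tool goes at most 41.7 mm and 7.16 degrees, less where a joint would pass 70% of its speed; a pose out of reach is approached as far as the arm can. A call is refused whole if a number of a shift passes 4.17 or a number of a turn 0.125, either way. A call with a gripper value outside its range is refused whole. The fingers move at their own pace and stop on an object; "newtons" is the grip in N (left out, the last holds). Time passes only in rows, so rows that do not move let the fingers close. It gives the time, the measured TCP pose, the force, the opening and the grip force at its end, in the units of the state.
- robot.get_obs(): the state, without advancing time (a new reading comes with each control period).
- robot.camera(name): name is "scene" or "top" or "wrist"; returns a dict with "image" (420x560x3 uint8, red, green, blue), "range_z" (420x560 float32, m along the optical axis (not along the pixel's ray), 0 where there is no reading), "fx", "fy", "cx", "cy" (pixels), "R" (3x3) and "t" (3): a world point X has camera coordinates R X + t. Camera axes: x right, y down, z forward; pixel columns grow to the right and rows downward; lengths in m; the calibration is good to about 2 mm. A picture is of the moment at which its call begins.
- robot.hand_in(): hands the job in; it is judged then, once.
The state is a dict: "time": time; "q": joint angles; "joint_velocities": joint speeds; "joint_torque": joint torques, N m; "position": TCP position; "tool_rot": TCP orientation; "ft_force": force on the tool from outside, world axes, zero at the start; "moment": the same for the moment, N m; "grip_width": finger opening in m; "grip_force": force on a finger pad.
Only numpy, scipy, OpenCV 4.12 (cv2) and the standard library are available. Lean on these libraries where they do the work, as an engineer would, in place of code of your own. Each camera call takes 0.05 s, during which the arm holds its last target. There are 200 camera calls.

## Task

Slide the jig's stop along its rail until the planting tray sits snug and square between the stop and the fixed fence, then flip the stop's cam lever fully down to lock it there. Once it is clamped, put the two coir plugs upright into the tray's two pockets, one in each, right down on the pocket floors, and leave the tray clamped. Leave the clay pot, bowl, jar and paper bag alone.

Things in the scene. Friction and masses are not known exactly. Their poses are not given: they have to be found in the camera images.
- jig: Jig: plywood board 170 x 350 mm, 18 mm thick, fixed to the table at any small yaw. Origin on the table. Its y axis runs along the rail from stop to fence; x crosses the board towards the rail, away from the robot; z up. The aluminium rail, 25 x 25 mm, lies along y on the board, its middle line at x = 62 mm.
- fence_face (a point): Foot of the inner face of the fixed fence, on the board's top (18 mm above the table), at jig x = 0; its axes are the jig's. The fence is a wooden block standing on the +y side of this point: 110 mm wide (x), 18 mm thick, 45 mm tall.
- stop (a joint): Sliding stop on the rail: travel in m, 0 at the end far from the fence, growing towards the fence (range 0 to 0.15). With the lever open it slides with about 3 N of rubbing and stays where it is left; with the lever down it holds against 10 N. Push on the back (-y side) of its face board.
- stop_face (a point): On the stop's face that meets the tray (looks to +y), at board-top height, jig x = 0, jig axes. The stop's face board is wood, 12 mm thick (to -y), x from -48 to 52 mm, up to 45 mm above the jig board. Behind it, only over the rail (x 38 to 87 mm), sits the aluminium carriage, 50 mm long, 62 mm tall, with the lever. For x below 30 mm its back is free to push on.
- cam_lever (a joint): Cam lever on the carriage, rad: 0 = open, standing 75 degrees up from level; grows as its tip swings away from the robot (jig +x) and down; 1.31 = level; 1.38 = fully down and locked (end stop). Stays where it is left. From about 0.9 on the cam bites on the rail: pressing it fully down takes 10 to 13 N at the grip.
- lever_pivot (a point): Pivot of the cam lever, on the stop's carriage, 68 mm above the table. The lever turns about the jig's y axis through this point, in the x-z plane. It moves with the stop and its axes are the jig's.
- lever_tip (a point): Free end of the cam lever, 88 mm from the pivot, on its middle line, which runs straight to the pivot. A dark steel bar 12 mm wide (along y), 8 mm thick, with a black grip 18 mm wide, 12 mm thick over its last 40 mm.
- tray: Loose grey planting tray, 62 mm (x) x 114 mm (y) x 26 mm tall, 0.25 kg, flat on the jig board between stop and fence, at first 10 to 30 mm short of the fence and slightly askew. Origin: centre of its underside; y roughly along the jig's y. Two square pockets in a row along y; rim and dividing wall 10 mm thick, floor 4 mm.
- tray_fence_end (a point): On the tray's underside, middle of the end that must touch the fence (57 mm to +y of its origin).
- tray_stop_end (a point): On the tray's underside, middle of the end that the stop must touch (57 mm to -y of its origin).
- pocket_1 (a point): Centre of the floor of the tray pocket nearer the fence: 42 x 42 mm, 22 mm deep, open above. Moves with the tray.
- pocket_2 (a point): Centre of the floor of the tray pocket nearer the stop: 42 x 42 mm, 22 mm deep, open above. Moves with the tray.
- plug_a_center (a point): Centre (half-way up) of a loose brown coir plug, an upright cylinder 32 mm in diameter, 36 mm tall, about 25 g, standing on the table to the left of the jig. In its pocket it stands 14 mm proud of the tray. Any plug may go in any pocket.
- plug_b_center (a point): Centre of the second coir plug, same as the first.
- pot: Small terracotta cup-shaped pot, 60 mm across, 50 mm tall, standing empty near the plugs (it may trade places with them). Bystander. Origin: centre of its underside.
- bowl: White plastic bowl 190 mm across, 85 mm tall, beyond the jig. Bystander. Origin: centre of its underside.
- jar: Lidded glass jar 64 mm across, 85 mm tall, to the right of the jig. Bystander. Origin: centre of its underside.
- bag: Filled brown paper bag, 70 x 100 mm and 200 mm tall, to the right beyond the jig. Bystander. Origin: centre of its underside.
Not all that is in view belongs to the job. Leave any purple or red look-alike of the part that bears plug_a_center alone.

How it is judged:
By the outcome, as a careful person would: the job done as asked, in the order asked, and still so for the second after the job is handed in, with the robot touching nothing.
It also fails if it takes over 72 s, if anything falls off the work surface, if the arm or the gripper's body presses on something with over 40 N, if the wrist force passes 120 N, or if a joint passes its speed limit or range.

## Working session

There is one attempt and no reset: what is moved stays moved. The work goes in short steps, Python scripts to look and compute and a tool call to move; the robot and the scene stay as the last step left them, time stands still between calls to the robot, and variables do not carry over. Pictures are saved under pics/ and viewed, at most 10 in all, crops included, and the job is handed in when it is done.

Besides the shell and the picture viewer there is one more tool, called after "Request:" as name(argument=value, ...) on one line, values as JSON. send_rows: Moves the arm, as the interface text tells. Its arguments: {"type":"object","properties":{"increments":{"type":"array"},"newtons":{"type":"number"}},"required":["increments"]}

```bash
mkdir -p pics; cat > h.py <<'E'
import numpy as np, cv2
from rig import robot
def cam(n):
    c=robot.camera(n); return c
def save(c,f,crop=None,s=1):
    im=c["image"][:,:,::-1]
    if crop: im=im[crop[1]:crop[3],crop[0]:crop[2]]
    cv2.imwrite("pics/"+f,cv2.resize(im,None,fx=s,fy=s,interpolation=cv2.INTER_CUBIC))
def ray(c,u,v,z):
    d=c["R"].T@np.array([(u-c["cx"])/c["fx"],(v-c["cy"])/c["fy"],1]); o=-c["R"].T@c["t"]
    return o+d*(z-o[2])/d[2]
def pts(c):
    Z=c["range_z"].astype(float); v,u=np.mgrid[:Z.shape[0],:Z.shape[1]]
    P=np.stack([(u-c["cx"])/c["fx"]*Z,(v-c["cy"])/c["fy"]*Z,Z],-1)
    return (P-c["t"])@c["R"]
def proj(c,X):
    p=c["R"]@np.array(X)+c["t"]; return p[0]/p[2]*c["fx"]+c["cx"],p[1]/p[2]*c["fy"]+c["cy"]
E
python3 - <<'E'
from h import *
import pickle
o=robot.get_obs(); print({k:np.round(v,3) for k,v in o.items()})
for n in ("top","scene"):
    c=cam(n); save(c,n+"0.png",s=1.4); pickle.dump(c,open(n+"0.pkl","wb")); print(n,c["fx"],-c["R"].T@c["t"],c["R"].round(2).tolist())
E
```

```text
{'time': np.float64(0.0), 'q': array([ 1.126,  0.528,  1.434,  0.   ,  1.181, -0.179]), 'joint_velocities': array([ 0.001, -0.001, -0.002,  0.001,  0.001,  0.   ]), 'joint_torque': array([ 1.0000e-03, -4.4003e+01, -1.7660e+01,  6.3000e-02,  5.8000e-02,
       -0.0000e+00]), 'position': array([0.164, 0.602, 0.23 ]), 'tool_rot': array([ 0.133,  0.991, -0.001, -0.   ]), 'ft_force': array([ 0.245, -0.362,  0.031]), 'moment': array([ 0.052,  0.044, -0.024]), 'grip_force': np.float64(0.0), 'grip_width': np.float64(0.087)}
top 396.8803594315422 [0.40163732 0.0088859  1.08263207] [[-0.01, -1.0, 0.01], [-0.98, 0.01, -0.2], [0.2, -0.01, -0.98]]
scene 530.9585178364758 [1.19593373 0.90012536 0.81765247] [[-0.84, 0.54, 0.02], [0.28, 0.47, -0.84], [-0.46, -0.7, -0.54]]
```

View pics/top0.png

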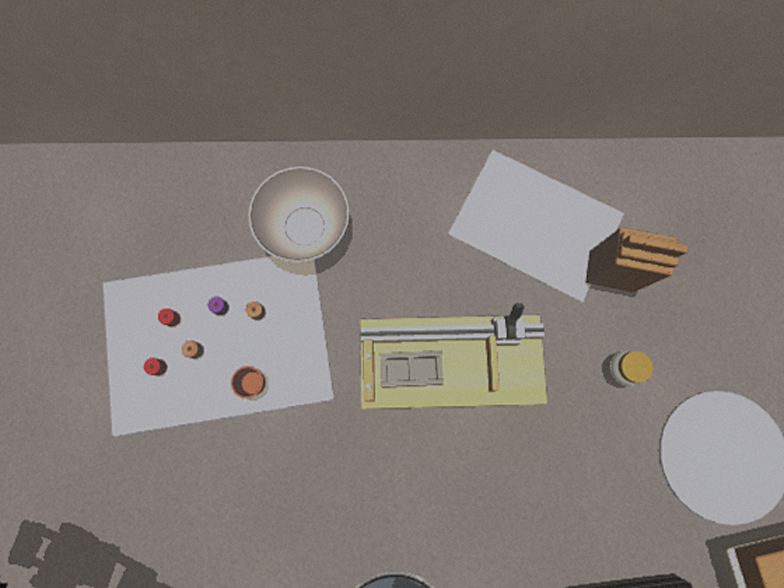

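View pics/scene0.png

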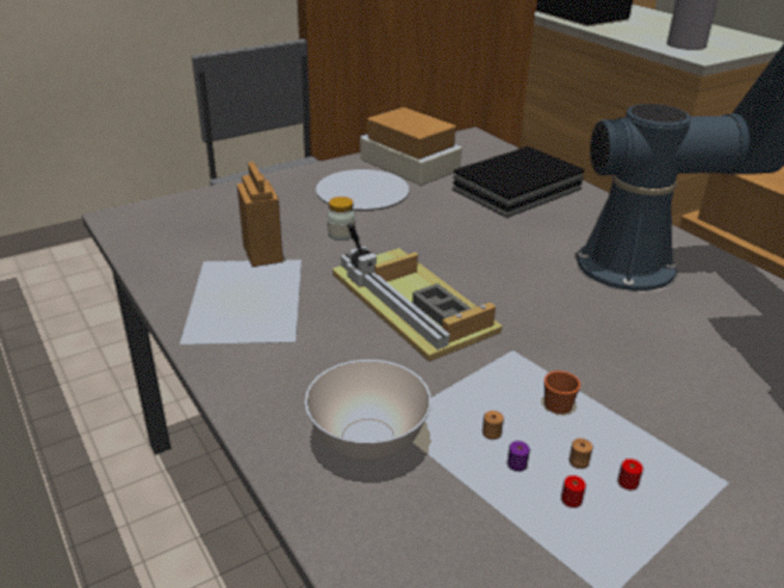

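In the top view (1.4x display pixels) the plug candidates are:
- brown at (254,310) and (190,349)
- purple at (216,305)
- red at (167,317) and (152,367)
- terracotta pot at (248,382)

By the description, I choose the two brown ones. The jig's fence is at its left (368,370), the tray at (411,369), the stop at (493,363), and the lever is standing at (516,312). I'll check the plugs in a close crop and measure.

```bash
python3 - <<'E'
from h import *
import pickle
c=pickle.load(open("top0.pkl","rb")); s=pickle.load(open("scene0.pkl","rb"))
save(c,"plugs.png",(95,200,200,290),5)
for n,k in (("top",c),("scene",s)):
    hsv=cv2.cvtColor(k["image"],cv2.COLOR_RGB2HSV)
    m=cv2.inRange(hsv,(23,70,80),(35,255,255)); 
    m=cv2.morphologyEx(m,cv2.MORPH_CLOSE,np.ones((25,25)) if n=="top" else np.ones((3,3)))
    cs=max(cv2.findContours(m,0,2)[0],key=cv2.contourArea)
    if n=="top":
        P=np.array([ray(k,u,v,.018)[:2] for u,v in cs[:,0]],np.float32)
        r=cv2.minAreaRect(P); print("board",r, cv2.boxPoints(r).round(4).tolist())
    m=cv2.inRange(hsv,(5,90,60),(19,255,255))
    for q in cv2.findContours(m,0,2)[0]:
        if cv2.contourArea(q)>40:
            (u,v),w,a=cv2.minAreaRect(q); print(n,round(u,1),round(v,1),np.round(w,1),hsv[int(v),int(u)],ray(k,u,v,.018).round(4))
P=pts(c)
for u,v in((181,221),(136,249),(294,264)): print(P[v,u].round(4))
E
```

```text
board ((0.47933050990104675, -0.11785192787647247), (0.16827327013015747, 0.34903183579444885), 0.28581616282463074) [[0.39430001378059387, 0.05620000138878822], [0.3961000144481659, -0.29280000925064087], [0.564300000667572, -0.29190000891685486], [0.5626000165939331, 0.057100001722574234]]
top 545.5 406.0 [26. 27.] [ 15 121 167] [ 0.107  -0.6607  0.018 ]
top 176.0 273.0 [22. 22.] [  9 130 171] [0.4449 0.2711 0.018 ]
top 135.0 249.0 [10. 10.] [ 2 86 95] [0.5095 0.383  0.018 ]
top 181.0 221.0 [10. 10.] [ 4 94 95] [0.5841 0.2631 0.018 ]
top 463.7 182.6 [50.2 33.1] [ 16 111 172] [ 0.6837 -0.5182  0.018 ]
scene 414.9 323.2 [13.5 20.1] [ 14 145  88] [0.5079 0.3772 0.018 ]
scene 352.0 303.0 [18. 12.] [ 15 139  88] [0.582  0.2595 0.018 ]
scene 399.0 279.0 [25.4 30.1] [  9 169  95] [0.4363 0.2529 0.018 ]
scene 336.2 229.1 [16.3 39.2] [ 14 120  85] [0.4372 0.015  0.018 ]
scene 283.5 191.8 [11.7 30.6] [ 18 140  89] [ 0.4524 -0.2184  0.018 ]
scene 519.5 158.0 [80. 79.] [ 18 131  70] [-3.448e-01  1.000e-04  1.800e-02]
scene 185.3 151.5 [73.9 27.7] [ 19 145  74] [ 0.5918 -0.6067  0.018 ]
scene 460.0 2.5 [ 5. 16.] [ 17 125 110] [-2.1096 -1.8192  0.018 ]
scene 377.9 64.7 [333.7 129.4] [ 16 134  80] [-0.6031 -1.0017  0.018 ]
[0.5808 0.2586 0.037 ]
[0.5073 0.3729 0.0393]
[ 0.4633 -0.04    0.0441]
```

View pics/plugs.png

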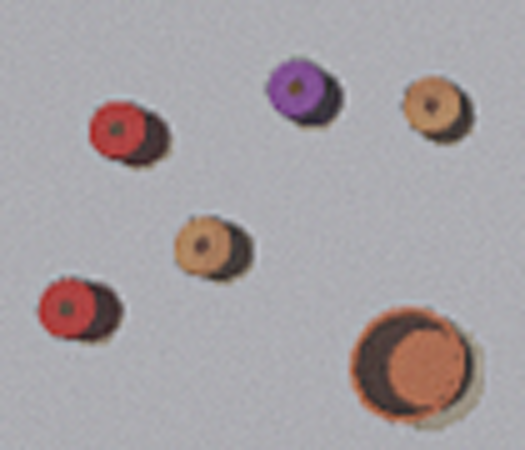

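The crop confirms that the two plain brown plugs are at crop (430,105) and (203,247), with the red and purple look-alikes beside them. I'll bring the wrist camera over the jig with the gripper shut and the yaw aligned.

Request:
send_rows(increments=[0,0,0.034,3.5,-4.1,0,0,0,0,0.034,3.5,-4.1,0,0,0,0,0.034,3.5,-4.1,0,0,0,0,0.034,3.5,-4.1,0,0,0,0,0.034,3.5,-4.1,0,0,0,0,0.034,3.5,-4.1,0,0,0,0,0.034,3.5,-4.1,0,0,0,0,0.034,3.5,-4.1,0,0,0,0,0,0,-4.1,0,0,0,0,0,0,-4.1,0,0,0,0,0,0,-4.1,0,0,0,0,0,0,-4.1,0,0,0,0,0,0,-4.1,0,0,0,0,0,0,-4.1,0,0,0,0,0,0,-4.1,0,0,0,0,0,0,-4.1,0,0,0,0,0,0,-4.1,0,0,0,0,0,0,-4.1,0,0,0,0,0,0,0,0,0])

```text
time: 1.68
position: [0.3829, -0.0682, 0.231]
tool_rot: [0.002, 1.0, -0.002, 0.002]
ft_force: [1.5, 0.2, -0.1]
grip_width: 0.0003
grip_force: 0.0
```

```bash
python3 - <<'E'
from h import *
import pickle
o=robot.get_obs(); print(o["position"],o["tool_rot"],o["q"],o["time"])
c=cam("wrist"); save(c,"w1.png",s=1.4); pickle.dump(c,open("w1.pkl","wb")); print(c["fx"],-c["R"].T@c["t"],c["R"].round(2).tolist())
E
```

```text
[ 0.38292701 -0.06815541  0.23100963] [ 0.0018895   0.99999411 -0.00229885  0.00170839] [-0.46348149  0.20570368  1.98859242 -0.003208    0.94219208 -2.02861907] 1.6833
338.7156638039897 [ 0.30201533 -0.06669024  0.38413371] [[0.0, 1.0, -0.0], [0.96, -0.0, 0.3], [0.3, -0.0, -0.96]]
```

View pics/w1.png

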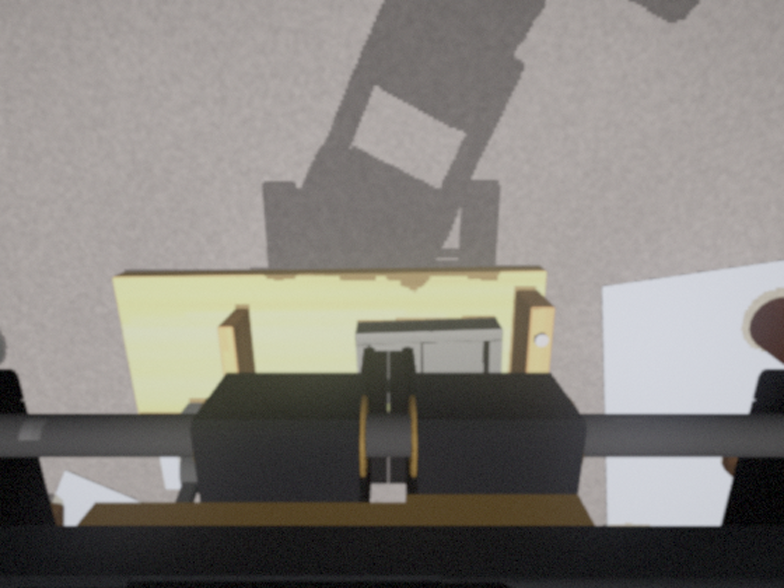

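The wrist view shows the board, with the stop at (237,340), the tray at (430,345) and the fence at (535,335). The gripper body is long along world y. Next I'll get the heights from the top view's range data, with the near edges averaged.

```bash
python3 - <<'E'
from h import *
import pickle
for f in("top0","w1"):
    c=pickle.load(open(f+".pkl","rb")); P=pts(c).reshape(-1,3); I=c["image"].reshape(-1,3)
    def box(n,zl,zh,xl,xh,yl,yh):
        m=(P[:,2]>zl)&(P[:,2]<zh)&(P[:,0]>xl)&(P[:,0]<xh)&(P[:,1]>yl)&(P[:,1]<yh)
        q=P[m]; 
        if len(q)<4: print(n,len(q));return
        r=cv2.minAreaRect(q[:,:2].astype(np.float32)); print(f,n,len(q),"mean",q.mean(0).round(4),"min",q.min(0).round(4),"max",q.max(0).round(4),"rect",np.round(r[0],4),np.round(r[1],4),round(r[2],2))
    box("fencetop",.055,.068,.38,.53,.0,.07)
    box("stoptop",.055,.068,.38,.52,-.28,-.12)
    box("tray",.038,.05,.40,.53,-.12,.03)
    box("carr",.072,.09,.5,.6,-.3,-.12)
    box("lever",.10,.17,.5,.7,-.3,-.12)
    box("board",.012,.024,.38,.58,-.32,.08)
    if f=="top0":
        box("pot",.03,.07,.38,.49,.22,.32)
        box("bowl",.05,.11,.6,.9,0,.35)
        m=(P[:,2]>.05)&(P[:,0]>.38)&(P[:,0]<.52)&(P[:,1]>-.3)&(P[:,1]<.07)
        for x0 in np.arange(.40,.51,.02):
            k=m&(abs(P[:,0]-x0)<.01); a=P[k]; s=a[a[:,1]<-.1]; g=a[a[:,1]>-.1]
            if len(s)and len(g): print(x0.round(2),"stop y",s[:,1].min().round(4),s[:,1].max().round(4),"fence",g[:,1].min().round(4),g[:,1].max().round(4))
E
```

```text
top0 fencetop 297 mean [0.4649 0.0399 0.064 ] min [0.4106 0.0319 0.0577] max [0.5195 0.0499 0.0678] rect [0.465  0.0406] [0.109  0.0179] 0.34
top0 stoptop 210 mean [ 0.473  -0.1897  0.0633] min [ 0.4252 -0.2303  0.0551] max [ 0.5192 -0.183   0.0679] rect [ 0.4778 -0.1921] [0.0431 0.1026] 69.39
top0 tray 741 mean [ 0.4828 -0.04    0.0447] min [ 0.4352 -0.12    0.0382] max [0.5297 0.0297 0.0497] rect [ 0.4824 -0.0453] [0.0943 0.1497] 0.17
top0 carr 267 mean [ 0.5342 -0.2178  0.0815] min [ 0.5169 -0.2449  0.0721] max [ 0.5586 -0.1935  0.0899] rect [ 0.5379 -0.2192] [0.0414 0.0516] 0.84
top0 lever 99 mean [ 0.5542 -0.218   0.1346] min [ 0.5419 -0.2283  0.1004] max [ 0.566  -0.2105  0.1555] rect [ 0.5539 -0.2194] [0.0178 0.024 ] 89.92
top0 board 5426 mean [ 0.467  -0.1295  0.0195] min [ 0.3952 -0.2942  0.0123] max [0.5683 0.0572 0.024 ] rect [ 0.482  -0.1189] [0.1706 0.3507] 0.7
top0 pot 188 mean [0.4469 0.2676 0.0457] min [0.4183 0.2342 0.0306] max [0.4743 0.2923 0.0555] rect [0.4464 0.2632] [0.0581 0.0559] 89.32
top0 bowl 1279 mean [0.7836 0.1828 0.0724] min [0.6629 0.0745 0.05  ] max [
[... 479 characters left out ...]
9  0.0611] min [ 0.4243 -0.1939  0.0551] max [ 0.4643 -0.1815  0.0641] rect [ 0.4443 -0.1877] [0.04   0.0122] 0.3
w1 tray 1569 mean [ 0.4458 -0.0339  0.0428] min [ 0.4335 -0.0949  0.038 ] max [0.4724 0.0198 0.0456] rect [ 0.4545 -0.0376] [0.0387 0.1143] 1.79
w1 carr 529 mean [ 0.5342 -0.228   0.082 ] min [ 0.5216 -0.243   0.0768] max [ 0.553  -0.2114  0.09  ] rect [ 0.5372 -0.2274] [0.03   0.0316] 3.59
w1 lever 41 mean [ 0.5435 -0.217   0.1015] min [ 0.5412 -0.2235  0.1   ] max [ 0.5456 -0.2117  0.1041] rect [ 0.543  -0.2174] [0.012  0.0038] 82.94
w1 board 18309 mean [ 0.4388 -0.1431  0.0172] min [ 0.3945 -0.2928  0.012 ] max [0.5233 0.0579 0.024 ] rect [ 0.4581 -0.1165] [0.1253 0.3506] 1.01
```

Request:
send_rows(increments=[0,0,0.017,1.2,-3.3,-1,0,0,0,0,1.2,-3.3,-1,0,0,0,0,1.2,-3.3,-1,0,0,0,0,1.2,-3.3,-1,0,0,0,0,1.3,-3.5,-1,0,0,0,0,0,0,-2.5,0,0,0,0,0,0,-2.5,0,0,0,0,0,0,-2.5,0,0,0,0,0,0,-2.3,0,0,0,0,0,0,0,0,0,0,0,0,0,0,0])

```text
time: 2.65
position: [0.4416, -0.2256, 0.0816]
tool_rot: [-0.012, 1.0, 0.001, -0.002]
ft_force: [0.5, 0.5, -0.9]
grip_width: 0.0009
grip_force: 0.0
```

Request:
send_rows(increments=[0,0,-0.011,0,0,-2,0,0,0,0,0,0,-1.8,0,0,0,0,0,0,0,0,0,0,0,0,1.0,0,0,0,0,0,0,1.0,0,0,0,0,0,0,1.0,0,0,0,0,0,0,1.0,0,0,0,0,0,0,1.0,0,0,0,0,0,0,1.0,0,0,0,0,0,0,1.0,0,0,0,0,0,0,1.0,0,0,0,0,0,0,1.0,0,0,0,0,0,0,0,0,0])

```text
time: 3.73
position: [0.4416, -0.1351, 0.0446]
tool_rot: [-0.006, 1.0, 0.001, -0.001]
ft_force: [-0.4, 0.4, -0.4]
grip_width: 0.0006
grip_force: 0.0
```

Request:
send_rows(increments=[0,0,0,0,0.4,0,0,0,0,0,0,0.4,0,0,0,0,0,0,0.4,0,0])

```text
time: 3.98
position: [0.4417, -0.1253, 0.0443]
tool_rot: [-0.006, 1.0, 0.0, -0.001]
ft_force: [-2.5, -4.7, 3.0]
grip_width: 0.0004
grip_force: 1.9
```

```bash
python3 - <<'E'
from h import *
import pickle
o=robot.get_obs(); print(o["position"],o["ft_force"])
c=cam("wrist"); save(c,"w2.png",s=1.4); pickle.dump(c,open("w2.pkl","wb"))
E
```

```text
[ 0.44170372 -0.12532313  0.04433997] [-2.50584095 -4.71134969  2.98179172]
```

View pics/w2.png

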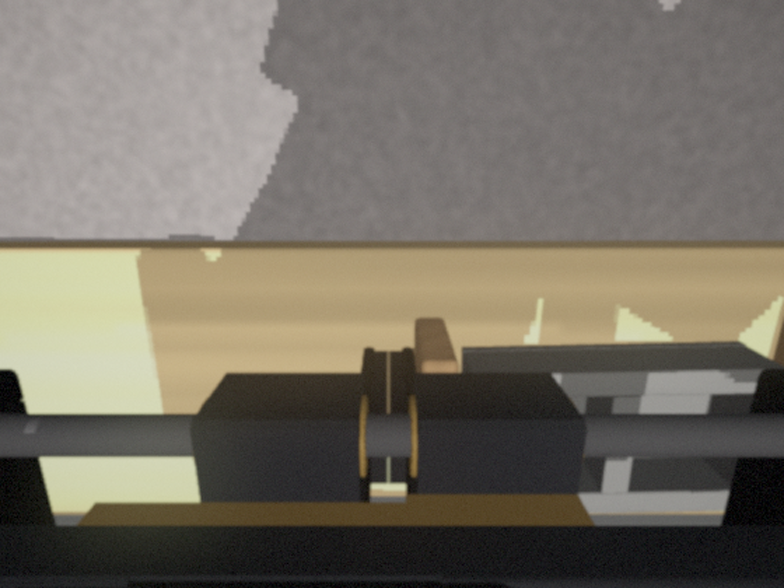

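The fingers (at 388,360) touch the back of the stop (435,345), and the tray end (462,350) is right in front of it. I'll keep pushing and watch the force.

Request:
send_rows(increments=[0,0,0,0,0.4,0,0,0,0,0,0,0.4,0,0,0,0,0,0,0.2,0,0])

```text
time: 4.28
position: [0.4418, -0.1153, 0.0444]
tool_rot: [-0.006, 1.0, 0.0, -0.0]
ft_force: [-2.7, -4.6, -0.1]
grip_width: 0.0003
grip_force: 2.2
```

Request:
send_rows(increments=[0,0,0,0,0.2,0,0,0,0,0,0,0.2,0,0])

```text
time: 4.45
position: [0.4418, -0.1115, 0.0444]
tool_rot: [-0.006, 1.0, 0.0, -0.0]
ft_force: [-3.0, -4.1, 0.1]
grip_width: 0.0006
grip_force: 2.2
```

Request:
send_rows(increments=[0,0,0,0,0.1,0,0,0,0,0,0,0.1,0,0])

```text
time: 4.62
position: [0.4418, -0.1095, 0.0444]
tool_rot: [-0.006, 1.0, 0.0, -0.0]
ft_force: [-3.1, -4.3, -0.4]
grip_width: 0.0003
grip_force: 2.0
```

Request:
send_rows(increments=[0,0,0,0,0.1,0,0,0,0,0,0,0.1,0,0])

```text
time: 4.78
position: [0.4418, -0.1075, 0.0444]
tool_rot: [-0.006, 1.0, 0.0, -0.0]
ft_force: [-2.1, -4.1, -1.4]
grip_width: 0.0004
grip_force: 2.0
```

Request:
send_rows(increments=[0,0,0,0,0.1,0,0,0,0,0,0,0.1,0,0])

```text
time: 4.95
position: [0.4418, -0.1055, 0.0444]
tool_rot: [-0.006, 1.0, 0.0, -0.0]
ft_force: [-3.7, -4.0, -0.2]
grip_width: 0.0006
grip_force: 2.0
```

Request:
send_rows(increments=[0,0,0,0,0.1,0,0])

```text
time: 5.03
position: [0.4417, -0.1045, 0.0444]
tool_rot: [-0.006, 1.0, 0.0, -0.0]
ft_force: [-3.0, -4.2, 0.5]
grip_width: 0.0004
grip_force: 2.0
```

Request:
send_rows(increments=[0,0,0,0,0.1,0,0])

```text
time: 5.12
position: [0.4417, -0.1035, 0.0444]
tool_rot: [-0.006, 1.0, 0.0, -0.001]
ft_force: [-3.4, -4.5, -0.2]
grip_width: 0.0008
grip_force: 2.0
```

Request:
send_rows(increments=[0,0,0,0,0.1,0,0,0,0,0,0,0.1,0,0])

```text
time: 5.28
position: [0.4418, -0.1031, 0.0444]
tool_rot: [-0.007, 1.0, -0.001, -0.0]
ft_force: [-7.8, -16.8, -1.2]
grip_width: 0.0001
grip_force: 8.1
```

Request:
send_rows(increments=[0,0,0,0,0.1,0,0])

```text
time: 5.37
position: [0.4419, -0.103, 0.0445]
tool_rot: [-0.007, 1.0, -0.002, -0.0]
ft_force: [-9.2, -20.5, -2.2]
grip_width: 0.0004
grip_force: 10.3
```

Request:
send_rows(increments=[0,0,0,0,0.1,0,0])

```text
time: 5.45
position: [0.4419, -0.1029, 0.0445]
tool_rot: [-0.008, 1.0, -0.002, -0.0]
ft_force: [-11.9, -25.4, -1.9]
grip_width: 0.0002
grip_force: 12.5
```

```bash
python3 - <<'E'
from h import *
c=cam("top");save(c,"t2.png",(230,200,400,310),4.5)
P=pts(c).reshape(-1,3)
def box(n,zl,zh,xl,xh,yl,yh):
    m=(P[:,2]>zl)&(P[:,2]<zh)&(P[:,0]>xl)&(P[:,0]<xh)&(P[:,1]>yl)&(P[:,1]<yh);q=P[m]
    if len(q): print(n,len(q),q.min(0).round(4),q.max(0).round(4))
box("fence",.055,.07,.4,.53,0,.07);box("stop",.055,.068,.38,.52,-.15,-.05);box("tray",.038,.05,.4,.52,-.08,.05)
E
```

```text
stop 1 [ 0.5171 -0.1434  0.0632] [ 0.5171 -0.1434  0.0632]
```

The tray has bottomed out against the fence at about 25 N. I'll back off, rise and look.

Request:
send_rows(increments=[0,0,0,0,-0.4,0,0,0,0,0,0,-2,0,0,0,0,0,0,-2,2,0,0,0,0,0,-3,4,0,0,0,0,0,-3,4,0,0,0,0,0,-3,4,0,0,0,0,0,-3,0,0,0,0,0,0,0,0,0])

```text
time: 6.17
position: [0.4456, -0.255, 0.1675]
tool_rot: [-0.004, 1.0, -0.004, 0.005]
ft_force: [0.2, 0.1, -0.3]
grip_width: 0.0003
grip_force: 0.0
```

```bash
python3 - <<'E'
from h import *
o=robot.get_obs();print(o["position"],o["q"].round(3))
c=cam("top");save(c,"t3.png",(230,200,400,310),4.5)
P=pts(c).reshape(-1,3)
def box(n,zl,zh,xl,xh,yl,yh):
    m=(P[:,2]>zl)&(P[:,2]<zh)&(P[:,0]>xl)&(P[:,0]<xh)&(P[:,1]>yl)&(P[:,1]<yh);q=P[m]
    if len(q): print(n,len(q),q.min(0).round(4),q.max(0).round(4),q.mean(0).round(4))
box("fence",.055,.07,.4,.53,0,.07);box("stop",.055,.068,.38,.52,-.15,-.05);box("tray",.038,.05,.4,.52,-.08,.03)
for z in (.09,.10,.11,.12,.13,.14,.15):box("lever",z,z+.01,.5,.62,-.2,-.06)
E
```

```text
[ 0.44557664 -0.25499078  0.16754068] [-0.738  0.466  1.783  0.     0.88  -2.316]
fence 308 [0.4105 0.0319 0.0578] [0.5194 0.0499 0.0695] [0.4647 0.0399 0.0641]
stop 190 [ 0.4239 -0.1437  0.0552] [ 0.52   -0.0821  0.0679] [ 0.4721 -0.0894  0.0637]
tray 515 [ 0.436  -0.0799  0.0382] [0.4993 0.03   0.0499] [ 0.4678 -0.0243  0.0451]
lever 20 [ 0.5269 -0.1252  0.09  ] [ 0.5413 -0.1124  0.0998] [ 0.5362 -0.1191  0.0929]
lever 9 [ 0.5404 -0.1234  0.1023] [ 0.5447 -0.1133  0.1089] [ 0.5429 -0.1183  0.1064]
lever 8 [ 0.5441 -0.1267  0.1103] [ 0.5531 -0.1098  0.1194] [ 0.5466 -0.1179  0.1151]
lever 15 [ 0.5452 -0.1259  0.1202] [ 0.5503 -0.1095  0.1295] [ 0.5481 -0.1171  0.1255]
lever 13 [ 0.5505 -0.1266  0.1304] [ 0.5547 -0.1099  0.1399] [ 0.5519 -0.1175  0.1349]
lever 22 [ 0.5517 -0.1254  0.1404] [ 0.5627 -0.109   0.1497] [ 0.5556 -0.1169  0.1455]
lever 25 [ 0.555  -0.1253  0.1514] [ 0.5646 -0.1104  0.1562] [ 0.5608 -0.1178  0.1532]
```

View pics/t3.png

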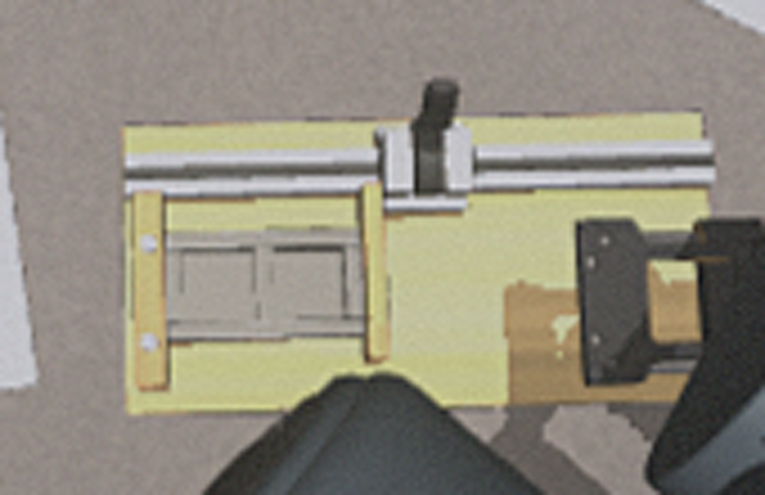

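The picture shows the tray square and flush between the fence (150,290) and the stop (375,270). The open lever's tip is at (440,90). Next I'll bring the shut fingertips to the robot side of the lever grip.

Request:
send_rows(increments=[0,0,0,2.0,3.4,0,0,0,0,0,2.0,3.4,0,0,0,0,0,2.0,3.4,0,0,0,0,0,2.0,3.5,0,0,0,0,0,0,0,-1.4,0,0,0,0,0,0,0,0])

```text
time: 6.72
position: [0.5205, -0.1069, 0.148]
tool_rot: [-0.008, 1.0, 0.002, -0.003]
ft_force: [0.2, -0.1, -0.1]
grip_width: 0.0001
grip_force: 0.0
```

Request:
send_rows(increments=[0,0,0,0,-1.1,0.5,0,0,0,0,1.5,0,0,0,0,0,0,0,0,0,0])

```text
time: 6.97
position: [0.5392, -0.1249, 0.1563]
tool_rot: [-0.005, 1.0, -0.001, 0.002]
ft_force: [0.7, -0.2, 0.3]
grip_width: 0.0004
grip_force: 0.0
```

Request:
send_rows(increments=[0,0,0,0,0,0,0,0,0,0,0,0,0,0])

```text
time: 7.13
position: [0.5361, -0.1235, 0.1556]
tool_rot: [-0.005, 1.0, 0.0, -0.001]
ft_force: [-0.4, -0.5, -0.7]
grip_width: 0.0005
grip_force: 0.0
```

Request:
send_rows(increments=[0,0,0,0.8,0.3,-0.2,0,0,0,0,0.8,0.2,-0.2,0,0,0,0,0.6,0,-0.25,0,0,0,0,0.5,0,-0.25,0,0,0,0,0.86,0,-0.55,0,0,0,0,0.86,0,-0.55,0,0,0,0,0.68,0,-0.76,0,0,0,0,0.68,0,-0.76,0])

```text
time: 7.8
position: [0.5958, -0.1175, 0.1194]
tool_rot: [-0.006, 1.0, 0.0, -0.0]
ft_force: [-0.6, -0.0, 1.1]
grip_width: 0.0003
grip_force: 0.4
```

Request:
send_rows(increments=[0,0,0,0.46,0,-0.9,0,0,0,0,0.46,0,-0.9,0])

```text
time: 7.97
position: [0.6046, -0.1175, 0.1013]
tool_rot: [-0.006, 1.0, 0.0, -0.0]
ft_force: [-2.8, 0.2, 1.2]
grip_width: 0.0005
grip_force: 1.4
```

Request:
send_rows(increments=[0,0,0,0.3,0,-0.7,0,0,0,0,0.1,0,-0.6,0,0,0,0,0,0,-0.4,0,0,0,0,0,0,0,0])

```text
time: 8.3
position: [0.6083, -0.1176, 0.0845]
tool_rot: [-0.005, 1.0, 0.0, 0.0]
ft_force: [0.4, -0.9, 0.8]
grip_width: 0.0004
grip_force: 0.0
```

Request:
send_rows(increments=[0,0,0,0,0,-0.3,0,0,0,0,0,0,-0.2,0,0,0,0,0,0,0,0])

```text
time: 8.55
position: [0.6089, -0.1178, 0.0808]
tool_rot: [-0.006, 1.0, -0.0, 0.001]
ft_force: [1.3, 1.5, 1.4]
grip_width: 0.0006
grip_force: 0.8
```

Request:
send_rows(increments=[0,0,0,0,0,-0.2,0,0,0,0,0,0,0,0])

```text
time: 8.72
position: [0.6089, -0.1179, 0.0787]
tool_rot: [-0.006, 1.0, -0.0, 0.001]
ft_force: [1.1, 0.9, 2.9]
grip_width: 0.0006
grip_force: 1.3
```

Request:
send_rows(increments=[0,0,0,0,0,-0.2,0,0,0,0,0,0,0,0])

```text
time: 8.88
position: [0.609, -0.1179, 0.0771]
tool_rot: [-0.006, 1.0, -0.0, 0.001]
ft_force: [0.2, 0.9, 6.2]
grip_width: 0.0004
grip_force: 3.2
```

Request:
send_rows(increments=[0,0,0,0,0,-0.2,0,0,0,0,0,0,0,0])

```text
time: 9.05
position: [0.6091, -0.1179, 0.0766]
tool_rot: [-0.006, 1.0, -0.0, 0.001]
ft_force: [-1.2, 2.2, 14.2]
grip_width: 0.0008
grip_force: 7.2
```

Request:
send_rows(increments=[0,0,0,0,0,-0.2,0,0,0,0,0,0,0,0])

```text
time: 9.22
position: [0.6093, -0.118, 0.0761]
tool_rot: [-0.006, 1.0, -0.001, 0.001]
ft_force: [-3.8, 1.8, 22.3]
grip_width: 0.0005
grip_force: 11.0
```

Request:
send_rows(increments=[0,0,0,0,0,-0.2,0,0,0,0,0,0,0,0])

```text
time: 9.38
position: [0.6094, -0.118, 0.0757]
tool_rot: [-0.006, 1.0, -0.001, 0.002]
ft_force: [-5.4, 2.1, 30.7]
grip_width: 0.0004
grip_force: 15.0
```

The lever is bottomed on its end stop at 30 N. I'll lift off, travel towards the nearer brown plug at safe height while opening part way, and verify on the way.

Request:
send_rows(increments=[0,0,0,0,0,2,0,0,0,0,0,0,4,0,0,0,0,0,0,4,0,0,0,0,-0.3,3.7,0,0.63,0,0,0,-0.3,3.7,0,0.63,0,0,0,-0.3,3.7,0,0.63,0,0,0,-0.3,3.7,0,0.63,0,0,0,-0.3,3.7,0,0.63,0,0,0,-0.3,3.7,0,0.63,0,0,0,-0.3,3.7,0,0.63,0,0,0,-0.3,3.7,0,0.63,0,0,0,-0.3,3.7,0,0.63,0,0,0,-0.2,3.7,0,0.63,0,0,0,0,0,0,0.63,0,0,0,0,0,0,0.63])

```text
time: 10.63
position: [0.5779, 0.2541, 0.1694]
tool_rot: [-0.008, 1.0, -0.001, -0.001]
ft_force: [0.6, -1.2, 0.1]
grip_width: 0.0547
grip_force: 0.0
```

```bash
python3 - <<'E'
from h import *
import pickle
o=robot.get_obs();print(o["position"],o["tool_rot"].round(3),o["q"].round(3),o["grip_width"])
c=cam("top");pickle.dump(c,open("t4.pkl","wb"));save(c,"t4.png",(240,190,370,300),5)
P3=pts(c);P=P3.reshape(-1,3)
def box(n,zl,zh,xl,xh,yl,yh):
    m=(P[:,2]>zl)&(P[:,2]<zh)&(P[:,0]>xl)&(P[:,0]<xh)&(P[:,1]>yl)&(P[:,1]<yh);q=P[m]
    if len(q): print(n,len(q),q.min(0).round(4),q.max(0).round(4),q.mean(0).round(4))
box("fence",.055,.07,.4,.53,0,.07);box("stop",.055,.068,.38,.52,-.15,-.05);box("tray",.040,.05,.42,.52,-.078,.028)
for x in (.56,.57,.58,.59,.6,.61,.62):box("lever",.05,.1,x,x+.01,-.14,-.09)
box("pocketfloor",.015,.03,.44,.495,-.075,.025)
# plugs: both cameras
s=cam("scene")
for n,k,ps in(("top",c,((181,221),(136,249))),("scene",s,((352,303),(415,323)))):
    hsv=cv2.cvtColor(k["image"],cv2.COLOR_RGB2HSV); m=cv2.inRange(hsv,(5,90,60),(19,255,255))
    Q=pts(k)
    for p in ps:
        u,v=p; w=np.zeros_like(m); w[v-14:v+15,u-14:u+15]=m[v-14:v+15,u-14:u+15]
        q=Q[(w>0)&(Q[...,2]>.03)&(Q[...,2]<.045)]
        if len(q): print(n,p,len(q),((q.min(0)+q.max(0))/2).round(4),q.mean(0).round(4))
E
```

```text
[0.57793933 0.25411431 0.1693705 ] [-0.008  1.    -0.001 -0.001] [ 2.380e-01  6.070e-01  1.472e+00 -1.000e-03  1.064e+00 -1.348e+00] 0.054680071731898205
fence 310 [0.4106 0.0319 0.0583] [0.5193 0.05   0.07  ] [0.4648 0.0399 0.0644]
stop 199 [ 0.4239 -0.1437  0.0553] [ 0.52   -0.0819  0.0679] [ 0.4732 -0.0893  0.0636]
tray 465 [ 0.4359 -0.0773  0.04  ] [0.4993 0.0276 0.05  ] [ 0.4676 -0.0229  0.0452]
lever 18 [ 0.5604 -0.124   0.0686] [ 0.5687 -0.1132  0.0739] [ 0.5648 -0.1185  0.071 ]
lever 20 [ 0.5705 -0.1241  0.0693] [ 0.5788 -0.1133  0.0734] [ 0.5748 -0.1186  0.0714]
lever 25 [ 0.581  -0.1273  0.0676] [ 0.5897 -0.109   0.0784] [ 0.5858 -0.1173  0.0721]
lever 25 [ 0.5913 -0.1247  0.068 ] [ 0.5998 -0.1092  0.0754] [ 0.5953 -0.1173  0.0722]
lever 25 [ 0.6001 -0.1249  0.0689] [ 0.6099 -0.1088  0.0781] [ 0.6045 -0.1164  0.0726]
lever 27 [ 0.61   -0.1257  0.0684] [ 0.6187 -0.1092  0.0769] [ 0.6145 -0.1173  0.0721]
lever 5 [ 0.6212 -0.123   0.0672] [ 0.6221 -0.113   0.0708] [ 0.6215 -0.1179  0.07  ]
pocketfloor 501 [ 0.4485 -0.0729  0.0179] [0.4886 0.02   0.0293] [ 0.4684 -0.0264  0.0232]
top (181, 221) 15 [0.57   0.2584 0.0365] [0.5705 0.2584 0.0361]
scene (352, 303) 120 [0.5869 0.2616 0.0362] [0.5875 0.2641 0.0369]
scene (415, 323) 139 [0.5137 0.3797 0.0358] [0.5146 0.381  0.0362]
```

View pics/t4.png

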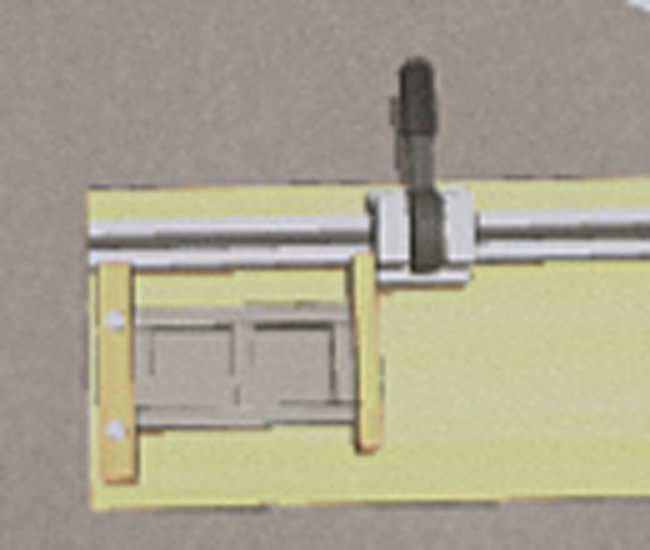

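The view shows the lever at (415,90) lying flat across the rail and the tray clamped between (135,370) and (355,370). I'll go down on brown plug A.

Request:
send_rows(increments=[0,0,0,0.5,0.6,-2,0.63,0,0,0,0,0,-3,0.63,0,0,0,0,0,-3,0.63,0,0,0,0,0,-3,0.63,0,0,0,0,0,-2.6,0.63,0,0,0,0,0,0,0.63,0,0,0,0,0,0,0.63])

```text
time: 11.32
position: [0.5833, 0.2563, 0.0329]
tool_rot: [-0.004, 1.0, -0.001, -0.002]
ft_force: [-0.2, 0.6, 0.8]
grip_width: 0.0553
grip_force: 0.0
```

```bash
python3 - <<'E'
from h import *
import pickle
o=robot.get_obs();print(o["position"],o["ft_force"])
c=cam("wrist");save(c,"w3.png",s=1.2)
s=cam("scene");pickle.dump(s,open("s5.pkl","wb"))
P=pts(s).reshape(-1,3)
d=s["image"].reshape(-1,3).max(1)<70
for x in(.57,.58,.59,.6,.61):
    m=(abs(P[:,0]-x)<.005)&(abs(P[:,1]+.1165)<.004)&(P[:,2]>.06)&(P[:,2]<.09)
    print(x,m.sum(),np.percentile(P[m,2],[50,80]).round(4) if m.any() else "")
m=(abs(P[:,0]-.465)<.04)&(abs(P[:,1]-.04)<.005)&(P[:,2]>.055)&(P[:,2]<.075);print("fence",np.median(P[m,2]))
E
```

```text
[0.58326942 0.25629041 0.03292033] [-0.19971193  0.61296265  0.76525255]
0.57 7 [0.0702 0.0733]
0.58 7 [0.0705 0.0716]
0.59 10 [0.0724 0.073 ]
0.6 8 [0.0727 0.0747]
0.61 7 [0.0729 0.0737]
fence 0.06511014698988485
```

View pics/w3.png

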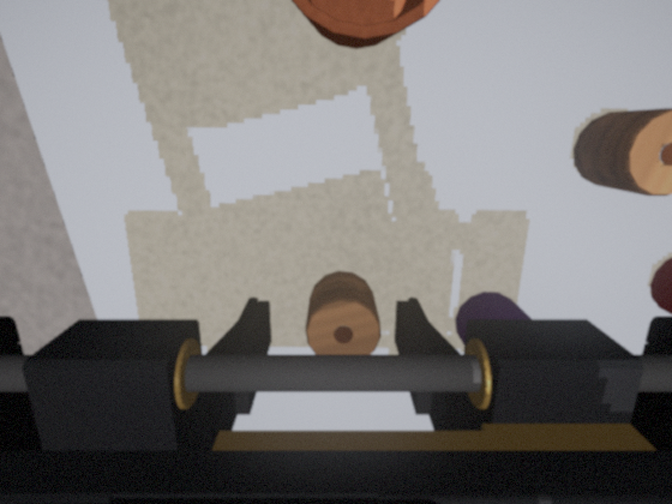

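The plug's top is centred at (343,333) between the fingers (255 and 410), with the purple one clear to the right at (493,315). I'll check how far off it is from the tool centre.

```bash
python3 - <<'E'
from h import *
c=cam("wrist");print(proj(c,[.5833,.2563,.036]),ray(c,343/1.2,327/1.2,.036))
im=c["image"].astype(int);m=(np.hypot(np.mgrid[:420,:560][1]-286,np.mgrid[:420,:560][0]-272)<31)
P=pts(c);q=P[m&(P[...,2]>.032)&(P[...,2]<.042)];print(q.min(0),q.max(0),len(q))
E
```

```text
(np.float64(273.3484119931994), np.float64(270.4580282089963)) [0.5843761  0.26256129 0.036     ]
[0.56843411 0.24750285 0.03211491] [0.59765499 0.27645267 0.03696579] 2503
```

Request:
send_rows(increments=[0,0,0,0,0.6,0,0.63,0,0,0,0,0,0,0.2,0,0,0,0,0,0,0.2,0,0,0,0,0,0,0.2,0,0,0,0,0,0,0.2,0,0,0,0,0,0,0.2], newtons=8)

```text
time: 11.97
position: [0.5842, 0.2644, 0.0346]
tool_rot: [-0.006, 1.0, -0.0, 0.0]
ft_force: [-0.6, -0.1, 1.9]
grip_width: 0.03
grip_force: 8.0
```

Gripped, width 30 mm. I'll lift, then carry it to pocket 1 while turning by -90°, so that the fingers clear the fence and stop.

Request:
send_rows(increments=[0,0,0,0,0,2,0.2,0,0,0,0,0,4,0.2,0,0,0,0,0,4,0.2,0,0,-0.121,-0.9,-2,0,0.2,0,0,-0.121,-0.9,-2,0,0.2,0,0,-0.121,-0.9,-2,0,0.2,0,0,-0.121,-0.9,-2,0,0.2,0,0,-0.121,-0.9,-2,0,0.2,0,0,-0.121,-0.9,-2,0,0.2,0,0,-0.121,-0.9,-2,0,0.2,0,0,-0.121,-0.9,-2,0,0.2,0,0,-0.121,-0.9,-2,0,0.2,0,0,-0.121,-0.9,-2,0,0.2,0,0,-0.121,-0.9,-2,0,0.2,0,0,-0.121,-0.9,-2,0,0.2,0,0,-0.119,-0.9,-2,0,0.2,0,0,0,0,0,0,0.2,0,0,0,0,0,0,0.2])

```text
time: 13.47
position: [0.467, 0.0037, 0.1344]
tool_rot: [0.703, 0.711, 0.0, -0.0]
ft_force: [-0.6, -0.2, -0.0]
grip_width: 0.0304
grip_force: 8.0
```

```bash
python3 - <<'E'
from h import *
import pickle
o=robot.get_obs();print(o["position"],o["tool_rot"].round(3),o["q"].round(3),o["grip_width"])
c=cam("wrist");save(c,"w4.png",s=1.4);pickle.dump(c,open("w4.pkl","wb"));print(proj(c,[.467,.003,.044]),-c["R"].T@c["t"])
P=pts(c)
q=P[(P[...,2]>.040)&(P[...,2]<.048)&(P[...,0]>.42)&(P[...,0]<.515)&(P[...,1]>-.08)&(P[...,1]<.03)];print(len(q),np.percentile(q,[1,99],axis=0).round(4))
E
```

```text
[0.46698715 0.00370203 0.13443404] [ 0.703  0.711  0.    -0.   ] [-0.232  0.478  1.914  0.     0.75  -0.243] 0.030391198006791964
(np.float64(276.6482746522208), np.float64(220.26249577144355)) [0.46655042 0.08490144 0.28785868]
2192 [[ 0.4369 -0.0594  0.0411]
 [ 0.4982  0.0298  0.0445]]
```

View pics/w4.png

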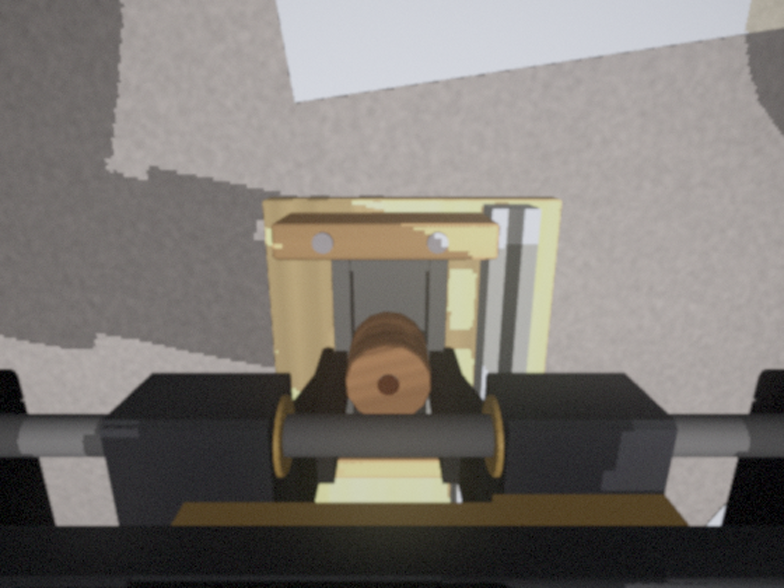

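The held plug (388,365) is over the tray's fence-end pocket (390,290), and the fence is at (385,240). I'll measure the offsets from the wrist range data.

```bash
python3 - <<'E'
from h import *
import pickle
c=pickle.load(open("w4.pkl","rb"));P=pts(c).reshape(-1,3)
q=P[(P[:,2]>.058)&(P[:,2]<.068)&(P[:,1]>.015)&(P[:,1]<.06)]
for x in(.43,.45,.467,.485,.505):
    a=q[abs(q[:,0]-x)<.006]; print(x,len(a),np.percentile(a[:,1],[1,50,99]).round(4),np.median(a[:,2]).round(4))
f=P[(P[:,2]>.015)&(P[:,2]<.028)&(P[:,1]>-.02)&(P[:,1]<.03)&(P[:,0]>.44)&(P[:,0]<.495)];print("floor",len(f),np.percentile(f,[2,50,98],axis=0).round(4))
# held plug: brown points near tool
h=P[(P[:,2]>.09)&(P[:,2]<.16)&(abs(P[:,0]-.467)<.0155)&(abs(P[:,1]-.0037)<.03)]
t=h[h[:,2]>.130];print("plug",len(h),h.min(0).round(4),h.max(0).round(4),"top",np.percentile(t,[2,50,98],axis=0).round(4) if len(t) else 0)
E
```

```text
0.43 456 [0.0346 0.0437 0.0516] 0.0622
0.45 458 [0.0347 0.0439 0.052 ] 0.0621
0.467 471 [0.0349 0.0441 0.0522] 0.062
0.485 481 [0.0351 0.0442 0.0524] 0.0623
0.505 473 [0.0353 0.0444 0.0527] 0.062
floor 1791 [[ 0.4467 -0.0142  0.0197]
 [ 0.468   0.0046  0.0211]
 [ 0.4884  0.0186  0.0243]]
plug 4004 [ 0.4515 -0.0066  0.0994] [0.4825 0.0217 0.1516] top [[ 0.4517 -0.0055  0.1312]
 [ 0.4669  0.0077  0.1349]
 [ 0.4823  0.0204  0.1465]]
```

Request:
send_rows(increments=[0,0,0,0,-0.1,-2,0.2,0,0,0,0,0,-2,0.2,0,0,0,0,0,-1,0.2,0,0,0,0,0,-1,0.2,0,0,0,0,0,0,0.2,0,0,0,0,0,0,0.2])

```text
time: 14.02
position: [0.4673, 0.0043, 0.074]
tool_rot: [0.702, 0.712, -0.0, -0.0]
ft_force: [0.1, -0.3, 0.8]
grip_width: 0.0306
grip_force: 8.0
```

Request:
send_rows(increments=[0,0,0,0,0,-0.5,0.2,0,0,0,0,0,-0.5,0.2,0,0,0,0,0,-0.4,0.2,0,0,0,0,0,0,0.2,0,0,0,0,0,0,0.2])

```text
time: 14.43
position: [0.467, 0.0034, 0.0602]
tool_rot: [0.703, 0.711, -0.0, -0.0]
ft_force: [-0.7, -0.4, -0.0]
grip_width: 0.0306
grip_force: 8.0
```

Request:
send_rows(increments=[0,0,0,0,0,-0.3,0.2,0,0,0,0,0,-0.1,0.2,0,0,0,0,0,0,0.2])

```text
time: 14.68
position: [0.4673, 0.0032, 0.0565]
tool_rot: [0.703, 0.711, 0.0, 0.0]
ft_force: [-0.3, 0.2, 0.8]
grip_width: 0.0306
grip_force: 8.0
```

Request:
send_rows(increments=[0,0,0,0,0,-0.1,0.2,0,0,0,0,0,0,0.2])

```text
time: 14.85
position: [0.4673, 0.0033, 0.056]
tool_rot: [0.703, 0.711, 0.0, 0.0]
ft_force: [-1.6, -0.2, 5.9]
grip_width: 0.0304
grip_force: 8.0
```

Request:
send_rows(increments=[0,0,0,0,0,0,0.45,0,0,0,0,0,0,0.55,0,0,0,0,0,0,0.55,0,0,0,0,0,0,0.55])

```text
time: 15.18
position: [0.4671, 0.0034, 0.0552]
tool_rot: [0.703, 0.711, -0.0, -0.0]
ft_force: [-0.0, -0.4, -0.8]
grip_width: 0.0455
grip_force: 0.0
```

Contact with the pocket floor was felt and the plug is released. I'll rise and move over plug B, keeping this yaw.

Request:
send_rows(increments=[0,0,0,0,0,1.5,0.55,0,0,0,0,0,3.5,0.55,0,0,0,0,0,3.5,0.63,0,0,0,0,0,3.5,0.63,0,0,0,0.43,3.77,0,0.63,0,0,0,0.43,3.77,0,0.63,0,0,0,0.43,3.77,0,0.63,0,0,0,0.43,3.77,0,0.63,0,0,0,0.43,3.77,0,0.63,0,0,0,0.43,3.77,0,0.63,0,0,0,0.43,3.77,0,0.63,0,0,0,0.43,3.77,0,0.63,0,0,0,0.43,3.77,0,0.63,0,0,0,0.43,3.77,0,0.63,0,0,0,0,0,0,0.63,0,0,0,0,0,0,0.63])

```text
time: 16.52
position: [0.5095, 0.3821, 0.1746]
tool_rot: [0.702, 0.712, -0.0, 0.0]
ft_force: [-0.6, -1.2, -0.1]
grip_width: 0.0547
grip_force: 0.0
```

```bash
python3 - <<'E'
from h import *
o=robot.get_obs();print(o["position"],o["tool_rot"].round(3),o["q"].round(3))
c=cam("wrist");P=pts(c);hsv=cv2.cvtColor(c["image"],cv2.COLOR_RGB2HSV)
m=(P[...,2]>.031)&(P[...,2]<.041)&(abs(P[...,0]-.51)<.1)&(abs(P[...,1]-.38)<.1)
n,l,st,ce=cv2.connectedComponentsWithStats(m.astype(np.uint8))
for i in range(1,n):
    if st[i,4]>60:
        q=P[l==i]; print(st[i,4],ce[i].round(0),np.percentile(q,[1,50,99],axis=0).round(4).tolist(),np.median(hsv[l==i],axis=0))
t=cam("top");Q=pts(t).reshape(-1,3)
q=Q[(Q[:,2]>.052)&(Q[:,2]<.07)&(Q[:,0]>.44)&(Q[:,0]<.495)&(Q[:,1]>-.07)&(Q[:,1]<.025)];print("plugA",len(q),q.mean(0).round(4),q.min(0).round(4),q.max(0).round(4))
E
```

```text
[0.50952437 0.38214793 0.17460768] [ 0.702  0.712 -0.     0.   ] [ 0.468  0.607  1.454 -0.     1.081  0.454]
1119 [241. 126.] [[0.4635, 0.4332, 0.0325], [0.4784, 0.448, 0.0351], [0.4928, 0.4624, 0.0369]] [  1. 153. 180.]
1061 [350. 151.] [[0.557, 0.4137, 0.0321], [0.5716, 0.4286, 0.035], [0.5865, 0.4427, 0.0368]] [  0. 132. 180.]
930 [277. 204.] [[0.4947, 0.365, 0.032], [0.5096, 0.38, 0.035], [0.5242, 0.3943, 0.0367]] [ 13.  97. 127.]
809 [365. 251.] [[0.5787, 0.3208, 0.0316], [0.5931, 0.3363, 0.0349], [0.6074, 0.35, 0.0365]] [141. 114. 154.]
plugA 119 [0.4666 0.0025 0.0592] [ 0.4526 -0.0114  0.054 ] [0.4808 0.0169 0.0639]
```

Brown plug B is at (0.5095, 0.380), and plug A's top is at the right height in its pocket. I'll descend and grip.

Request:
send_rows(increments=[0,0,0,0,-0.2,-3,0.63,0,0,0,0,0,-3.5,0.63,0,0,0,0,0,-3.5,0.63,0,0,0,0,0,-2.5,0.63,0,0,0,0,0,-1.5,0.63,0,0,0,0,0,0,0.63,0,0,0,0,0,0,0.2,0,0,0,0,0,0,0.2,0,0,0,0,0,0,0.2,0,0,0,0,0,0,0.2,0,0,0,0,0,0,0.2], newtons=8)

```text
time: 17.53
position: [0.5109, 0.3787, 0.0368]
tool_rot: [0.703, 0.711, 0.001, 0.0]
ft_force: [-0.4, -0.4, 2.3]
grip_width: 0.0309
grip_force: 8.0
```

Request:
send_rows(increments=[0,0,0,0,0,1.5,0.2,0,0,0,0,0,3.5,0.2,0,0,0,0,0,3.5,0.2,0,0,0,0,0,3,0.2,0,0,0,-0.39,-3.88,0,0.2,0,0,0,-0.39,-3.88,0,0.2,0,0,0,-0.39,-3.88,0,0.2,0,0,0,-0.39,-3.88,0,0.2,0,0,0,-0.39,-3.88,0,0.2,0,0,0,-0.39,-3.88,0,0.2,0,0,0,-0.39,-3.88,0,0.2,0,0,0,-0.39,-3.88,0,0.2,0,0,0,-0.39,-3.88,0,0.2,0,0,0,-0.39,-3.88,0,0.2,0,0,0,-0.39,-3.88,0,0.2,0,0,0,0,0,0,0.2,0,0,0,0,0,0,0.2])

```text
time: 18.95
position: [0.4676, -0.0506, 0.151]
tool_rot: [0.705, 0.709, 0.0, 0.001]
ft_force: [-0.2, 1.0, -0.9]
grip_width: 0.03
grip_force: 8.0
```

```bash
python3 - <<'E'
from h import *
o=robot.get_obs();p=o["position"];print(p,o["tool_rot"].round(3),o["q"].round(3),o["grip_width"])
c=cam("wrist");P=pts(c).reshape(-1,3)
h=P[(P[:,2]>p[2]-.045)&(P[:,2]<p[2]+.005)&(abs(P[:,0]-p[0])<.0155)&(abs(P[:,1]-p[1])<.03)]
print("held",len(h),h.min(0).round(4),np.percentile(h,99,axis=0).round(4))
a=P[(P[:,2]>.053)&(P[:,2]<.063)&(abs(P[:,0]-.467)<.025)&(abs(P[:,1]-.003)<.025)];print("A",len(a),np.percentile(a,[1,99],axis=0).round(4))
E
```

```text
[ 0.4676388  -0.05061055  0.15100053] [0.705 0.709 0.    0.001] [-0.346  0.45   1.894  0.     0.796 -0.352] 0.030021086100323415
held 3765 [ 0.4522 -0.0625  0.1131] [ 0.4829 -0.0344  0.1532]
A 1493 [[ 0.4526 -0.0093  0.0545]
 [ 0.4817  0.0199  0.0588]]
```

Request:
send_rows(increments=[0,0,0,0,0.2,-2,0.2,0,0,0,0,0,-2,0.2,0,0,0,0,0,-2,0.2,0,0,0,0,0,-1,0.2,0,0,0,0,0,-0.5,0.2,0,0,0,0,0,0,0.2,0,0,0,0,0,0,0.2])

```text
time: 19.58
position: [0.4675, -0.0454, 0.0756]
tool_rot: [0.703, 0.712, 0.0, 0.0]
ft_force: [0.1, 0.3, -0.1]
grip_width: 0.0305
grip_force: 8.0
```

Request:
send_rows(increments=[0,0,0,0,0,-0.5,0.2,0,0,0,0,0,-0.5,0.2,0,0,0,0,0,-0.3,0.2,0,0,0,0,0,0,0.2,0,0,0,0,0,0,0.2])

```text
time: 20.0
position: [0.4671, -0.0465, 0.0623]
tool_rot: [0.703, 0.711, -0.0, -0.0]
ft_force: [-0.2, -0.2, -0.3]
grip_width: 0.0302
grip_force: 8.0
```

Request:
send_rows(increments=[0,0,0,0,0,-0.2,0.2,0,0,0,0,0,0,0.2,0,0,0,0,0,0,0.2])

```text
time: 20.25
position: [0.4673, -0.0465, 0.0604]
tool_rot: [0.703, 0.711, 0.0, -0.0]
ft_force: [0.3, -0.2, -0.7]
grip_width: 0.0307
grip_force: 8.0
```

Request:
send_rows(increments=[0,0,0,0,-0.1,-0.1,0.2,0,0,0,0,0,-0.1,0.2,0,0,0,0,0,0,0.2])

```text
time: 20.5
position: [0.4673, -0.0477, 0.0586]
tool_rot: [0.703, 0.711, -0.0, 0.0]
ft_force: [-1.4, -0.7, 3.7]
grip_width: 0.0307
grip_force: 8.0
```

Request:
send_rows(increments=[0,0,0,0,0,-0.1,0.2,0,0,0,0,0,0,0.2])

```text
time: 20.67
position: [0.4673, -0.0476, 0.058]
tool_rot: [0.703, 0.711, 0.0, 0.0]
ft_force: [-1.0, -1.4, 6.9]
grip_width: 0.0303
grip_force: 8.0
```

Request:
send_rows(increments=[0,0,0,0,0,-0.1,0.2,0,0,0,0,0,0,0.2])

```text
time: 20.83
position: [0.4674, -0.0476, 0.0572]
tool_rot: [0.703, 0.711, 0.0, 0.0]
ft_force: [-1.4, 0.2, 9.8]
grip_width: 0.0305
grip_force: 8.0
```

Floor contact came at the expected height. I'll release, rise, and clear sideways for a final look.

Request:
send_rows(increments=[0,0,0,0,0,0.1,0.2,0,0,0,0,0,0,0.45,0,0,0,0,0,0,0.55,0,0,0,0,0,0,0.55,0,0,0,0,0,0,0.55,0,0,0,0,0,1.5,0.55,0,0,0,0,0,3.5,0.55,0,0,0,0,0,4,0.55,0,0,0,0,3,4,0.55,0,0,0,0,4,0,0.55,0,0,0,0,4,0,0.55,0,0,0,0,4,0,0.55,0,0,0,0,4,0,0.55,0,0,0,0,4,0,0.55,0,0,0,0,0,0,0.55])

```text
time: 22.08
position: [0.4665, 0.1837, 0.1808]
tool_rot: [0.701, 0.713, 0.001, -0.001]
ft_force: [-0.3, -1.3, -0.7]
grip_width: 0.0475
grip_force: 0.0
```

```bash
python3 - <<'E'
from h import *
o=robot.get_obs();print(o["position"],o["time"])
c=cam("top");s=cam("scene")
for k in(c,s):
    P=pts(k).reshape(-1,3)
    def box(n,zl,zh,xl,xh,yl,yh):
        q=P[(P[:,2]>zl)&(P[:,2]<zh)&(P[:,0]>xl)&(P[:,0]<xh)&(P[:,1]>yl)&(P[:,1]<yh)]
        if len(q): print(n,len(q),np.median(q,0).round(4),q.min(0).round(4),q.max(0).round(4))
    box("A",.052,.075,.445,.495,-.02,.026);box("B",.052,.075,.445,.495,-.072,-.028);box("stop",.055,.068,.42,.52,-.12,-.078);box("fence",.055,.07,.41,.52,.028,.055)
    box("grip",.055,.09,.585,.62,-.13,-.10);box("tray",.04,.05,.43,.51,-.08,.03)
a=s["image"][110:270,190:380,::-1];b=c["image"][190:300,240:370,::-1]
a=cv2.resize(a,(480,404));b=cv2.resize(b,(320,404))
cv2.imwrite("pics/end.png",np.hstack([a,b]))
E
```

```text
[0.46654321 0.18371114 0.18075437] 22.0833
A 119 [0.4656 0.0017 0.0592] [ 0.4526 -0.0114  0.0526] [0.4813 0.0169 0.0642]
B 120 [ 0.4672 -0.0498  0.0589] [ 0.4521 -0.0651  0.0535] [ 0.4802 -0.0344  0.0635]
stop 193 [ 0.4717 -0.0887  0.0643] [ 0.4239 -0.1123  0.0551] [ 0.5199 -0.0819  0.068 ]
fence 309 [0.4654 0.0398 0.0642] [0.4105 0.0319 0.0575] [0.5193 0.05   0.0694]
grip 91 [ 0.602  -0.117   0.0719] [ 0.5862 -0.1271  0.0641] [ 0.6189 -0.1088  0.0773]
tray 516 [ 0.468  -0.0248  0.0452] [ 0.436 -0.08   0.04 ] [0.4992 0.03   0.0498]
A 84 [0.4714 0.0069 0.0589] [ 0.4539 -0.0132  0.0528] [0.4854 0.0201 0.0634]
B 85 [ 0.4715 -0.0435  0.0587] [ 0.4529 -0.0661  0.0521] [ 0.486  -0.0318  0.0631]
stop 148 [ 0.4742 -0.0834  0.0628] [ 0.4267 -0.0961  0.0552] [ 0.5195 -0.0784  0.0678]
fence 257 [0.4683 0.0468 0.0634] [0.4107 0.0307 0.055 ] [0.5198 0.0548 0.0691]
grip 79 [ 0.603  -0.1107  0.0715] [ 0.585  -0.1261  0.0596] [ 0.6194 -0.1048  0.0761]
tray 264 [ 0.4837 -0.0344  0.0452] [ 0.4367 -0.08    0.0401] [0.5076 0.0147 0.0497]
```

View pics/end.png

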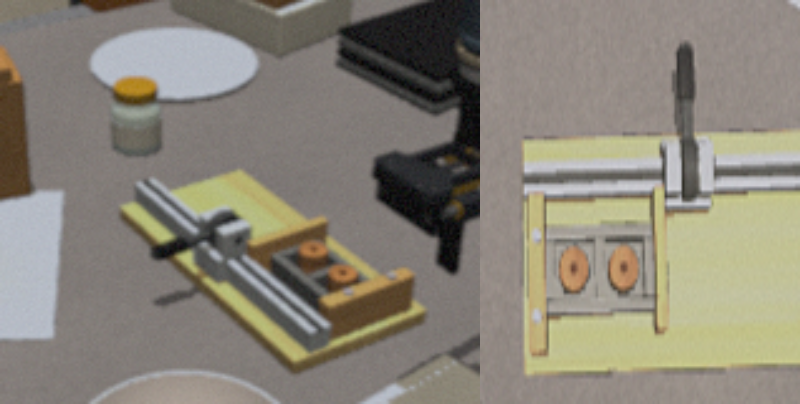

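The final picture shows both plugs upright in the pockets (575,268 and 623,268), the tray snug and the lever down at (685,70). The lever's grip top, at about 70 mm corrected, matches the fully-down angle. I'll hand it in.

```bash
python3 -c "
from rig import robot
print(robot.hand_in())"
```

```text
the job is handed in; nothing more can be done
None
```

The job is handed in at about 22 s on the robot's clock: the tray is clamped square against the fence with the lever fully down, both brown plugs stand upright on the pocket floors, and I touched nothing else.

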